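# Prop up the drop guard of the corner press

### The job

Open the corner press for loading: raise its drop guard by the wooden grip on the slotted bar, swing the bar over and hook its slot onto the catch pin, so that the guard hangs there when you let go. Let the weight down gently - the guard must not drop - and do not knock over the glue bottle standing on the press bed.

Things in the scene. Friction and masses are not known exactly. Their poses are not given: they have to be found in the camera images.
- bar_grip (a point): centre of the bar's grip: a round wooden handle, 26 mm diameter, 55 mm long, lying level and pointing to the press's front (-x, towards the robot), 130 mm along the bar from bar_pivot, its centre 47.5 mm in front of the bar's plane. The frame turns with the bar: z along the bar away from the pivot, x to the back, y to the hook's side. It can turn in the fingers as the bar swings
- bar_pivot (a point): pivot of the bar on the middle of the guard, in the bar's plane, 60 mm above the table when the guard is down. It moves straight up and down with the guard; its frame is the press's frame (x to the back, y to the left seen from the robot, z up)
- bar_slot (a point): seat in the slot, where the middle of the pin lies when hooked: in the bar's plane, 85 mm along the bar and 22 mm to its +y side. The bar is flat steel, 6 by 22 mm; an arm to +y ends in a lip bent down, an upside-down hook. Slot 22 mm wide, open downwards, roof 5 mm above this point, lip's end 11 mm below it, lip's outer edge 23 mm from it sideways
- catch_pin (a point): middle of the fixed catch pin, 10 mm diameter, level along the press's x, 30 mm long, with an 18 mm collar at its front end. It is on a flat steel stem clamped to the rail above the guard, in the bar's plane, 28 to 48 mm to the +y side of the pivot, 208 to 232 mm above the table. Its frame is the press's frame
- guard (a joint): height of the drop guard, m: 0 closed, 0.15 the top stop. A clear pane in a steel frame, 320 mm wide, 122 mm high, sliding vertically on two columns 380 mm apart; with the bar it weighs about 0.5 to 1 kg and falls shut if let go
- bar (a joint): lean of the bar, rad: 0 upright, positive leaning to the press's +y (towards the catch pin), stops at -0.6 and 0.45. Its pivot is a little stiff (0.15 Nm), so the bar stays at the lean it is left at; at the start it leans away from the pin
- glue: glue bottle, white plastic, 54 mm diameter, 140 mm high, standing on the press bed (20 mm high) left of the grip; origin at the centre of its underside, z up
- lamp (a point): middle of a fixed white lamp tube, 28 mm diameter, 380 mm long along the press's y, 400 mm above the table, 7.5 mm behind the middle of the grip. It hangs over the grip, so the hand must reach in from the front, tilted about 40 degrees, fingers pointing down and to the back. Its frame is the press's frame

How it is judged:
By the outcome, as a careful person would: the job done as asked, in the order asked, and still so for the second after the job is handed in, with the robot touching nothing.
It also fails if it takes over 38 s, if anything falls off the work surface, if the arm or the gripper's body presses on something with over 40 N, if the wrist force passes 120 N, or if a joint passes its speed limit or range.

### The arm

A 6-joint arm with a two-finger parallel gripper is mounted at the origin on the work surface. World frame = base frame: x ahead of the robot, y to its left, z up, the work surface at z = 0. Lengths are in m, angles in degrees, forces in N, time in s.
With the tool pointing down it reaches from about 0.375 to 0.9 m from the base axis. Payload 3.1 kg.
Tool frame: the origin (TCP) lies on the centre line of the jaws, within the pads' length; the fingertips stand 25 mm ahead of it and the grasp point (between the pads) lies 6 mm ahead of it; z points along the fingers, y is the line along which they close (so a half turn about z gives the same grasp; the last joint's range is limited). The gripper opens to 87 mm and grips with 3 to 60 N. Pads are 19 mm wide; open, the fingers measure 117 mm over their backs; the gripper's body (75 mm by 190 mm) begins 51 mm behind the grasp point.
Start: joints at [63.57, 30.224, 82.088, -0, 67.689, -10.227], TCP at [0.174, 0.6, 0.248] pointing down, gripper open.
Joint ranges: [-176.69, 176.69], [-43.24, 126.21], [12.49, 139.97], [-82, 262], [0, 151.66], [-163.58, 163.58]. Speed limits (degrees/s): [159.86, 159.86, 180, 180, 180, 180].

### API

Orientations are given as a 3x3 rotation matrix whose columns are the frame's x, y, z axes.
In Python, from rig import * gives the robot as it stands.
- The arm moves only by the tool step_arm, never from a script. Its argument "steps" is a list of rows, each a list of 7 numbers: the shift along the tool's x, y, z normalised to -1 to 1, where 1 is 0.3 m, then the turn, a rotation vector about the tool's x, y, z normalised to -1 to 1, where 1 is 45 degrees, then the gripper's target within -1 to 1 (shut at 1, half-way at 0, fully open at -1). A call has 1 to 8 rows; each row is the pose to reach, as a shift and turn from the pose commanded when the call began, along the tool's axes at that moment; what a row does not reach only later rows make up. A row lasts 1/12 s, in which the tool goes at most 41.7 mm and 7.16 degrees, less where a joint would pass 70% of its speed; a pose out of reach is approached as far as the arm can. A call with a number of a shift or a turn outside -1 to 1 is refused whole. A call with a gripper value outside its range is refused whole. The fingers move at their own pace and stop on an object; the grip force is fixed at half the most. Time passes only in rows, so rows that repeat a pose let the fingers close. It gives the time, the measured TCP pose, the force, the opening and the grip force at its end, in the units of the state.
- read_state(): the state, without advancing time (a new reading comes with each control period).
- capture(name): name is "scene" or "top" or "wrist"; returns a dict with "image" (384x512x3 uint8, red, green, blue), "vertical_fov" (degrees; the focal length in pixels is half the picture's height over the tangent of half this angle, whatever the lens; pixels are square), "cx", "cy" (the principal point, pixels), "k1" (the pictures are not rectified: a ray, as slopes to the right and down, at radius r is drawn at 1 + k1 r^2 times it, then the intrinsics apply), "world_from_camera" (4x4, takes a point from camera to world coordinates); the wrist camera has in their place "T_tool_cam" (4x4, takes a point from camera to tool coordinates, whose origin is the TCP and whose axes are the flange's). Camera axes: x right, y down, z forward; pixel columns grow to the right and rows downward; lengths in m; the calibration is good to about 2 mm. A picture is of the moment at which its call begins: read the wrist's pose just before it. There is no depth.
- hand_in(): hands the job in; it is judged then, once.
The state is a dict: "time_s": time; "joint_positions": joint angles; "qvel": joint speeds; "tau": joint torques, N m; "position": TCP position; "tcp_rot": TCP orientation; "force": force on the tool from outside, world axes, zero at the start; "moment": the same for the moment, N m; "opening": opening from 0.0 (shut) to 1.0 (fully open); "grasp_force": force on a finger pad.
Only numpy, scipy, OpenCV 4.12 (cv2) and the standard library are available. Lean on these libraries where they do the work, as an engineer would, in place of code of your own. Each camera call takes 0.05 s, during which the arm holds its last target. There are 200 camera calls.

## Working session

There is one attempt and no reset: what is moved stays moved. The work goes in short steps, Python scripts to look and compute and a tool call to move; the robot and the scene stay as the last step left them, time stands still between calls to the robot, and variables do not carry over. Pictures are saved under pics/ and viewed, at most 10 in all, crops included, and the job is handed in when it is done.

Besides the shell and the picture viewer there is one more tool, called as name([rows], argument=value, ...), one row to a line, values as JSON. step_arm: Moves the arm, as the interface text tells. Scaled input: -1 to 1 covers 0.3 m each way for a shift and 45 degrees each way for a turn. Its arguments: {"type":"object","properties":{"steps":{"type":"array"}},"required":["steps"]}

```bash
mkdir -p pics
cat > h.py <<'E'
from rig import *
import numpy as np, cv2
def snap(n,f):
    s=read_state(); c=capture(n); cv2.imwrite('pics/'+f+'.png',c['image'][:,:,::-1])
    if 'world_from_camera' in c: T=np.array(c['world_from_camera'])
    else:
        W=np.eye(4);W[:3,:3]=s['tcp_rot'];W[:3,3]=s['position'];T=W@np.array(c['T_tool_cam'])
    np.savez('pics/'+f+'.npz',T=T,v=c['vertical_fov'],c=[c['cx'],c['cy']],k=c['k1'])
def cam(f):
    d=np.load('pics/'+f+'.npz');F=192/np.tan(np.radians(d['v'])/2);return d['T'],F,d['c'],float(d['k'])
def ray(f,u,v):
    T,F,c,k=cam(f);d=(np.array([u,v])-c)/F;p=d.copy()
    for _ in range(30):p=d/(1+k*(p@p))
    r=T[:3,:3]@np.r_[p,1];return T[:3,3],r/np.linalg.norm(r)
def tri(*obs):
    A=np.zeros((3,3));b=np.zeros(3);R=[ray(*o) for o in obs]
    for o,r in R:
        M=np.eye(3)-np.outer(r,r);A+=M;b+=M@o
    X=np.linalg.solve(A,b);return X,[np.linalg.norm((np.eye(3)-np.outer(r,r))@(X-o))*1000 for o,r in R]
def proj(f,X):
    T,F,c,k=cam(f);q=T[:3,:3].T@(np.asarray(X)-T[:3,3]);p=q[:2]/q[2];return c+F*p*(1+k*(p@p))
def onz(f,u,v,z):
    o,r=ray(f,u,v);return o+r*(z-o[2])/r[2]
E
python3 - <<'E'
from h import *
snap('scene','s0');snap('top','t0')
a=cv2.imread('pics/s0.png');b=cv2.imread('pics/t0.png')
cv2.imwrite('pics/st.png',np.vstack([a,b])[:, :])
for f in('s0','t0'):print(cam(f))
s=read_state();print(s['time_s'],s['force'],s['tcp_rot'])
E
```

```text
(array([[ 0.10996355,  0.80186387, -0.5873009 ,  1.05317787],
       [ 0.99379466, -0.07875004,  0.07855321,  0.05366018],
       [ 0.01673901, -0.59229449, -0.80554767,  0.88962017],
       [ 0.        ,  0.        ,  0.        ,  1.        ]]), np.float64(456.88582364174243), array([254.87783383, 183.3772488 ]), -0.09835051769374419)
(array([[-0.01912278, -0.98635029,  0.16354643,  0.48794006],
       [-0.99920535,  0.01313216, -0.03763253,  0.11934872],
       [ 0.03497114, -0.1641361 , -0.98581761,  0.9050587 ],
       [ 0.        ,  0.        ,  0.        ,  1.        ]]), np.float64(365.2614942922175), array([252.13533152, 192.01594371]), -0.08880080042354176)
0.1 [-0.87611715  0.16814579  0.05586151] [[-9.60265609e-01  2.79086382e-01 -8.67378274e-04]
 [ 2.79087509e-01  9.60264120e-01 -1.72709848e-03]
 [ 3.50902568e-04 -1.90054771e-03 -9.99998132e-01]]
```

View pics/s0.png

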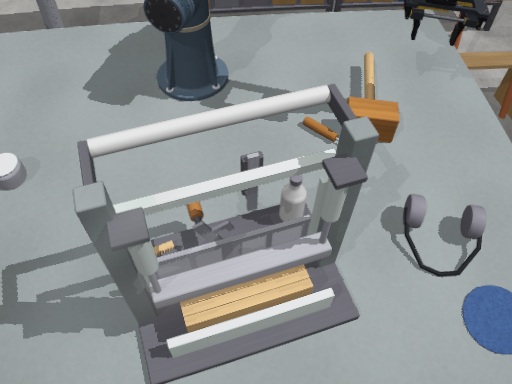

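View pics/t0.png

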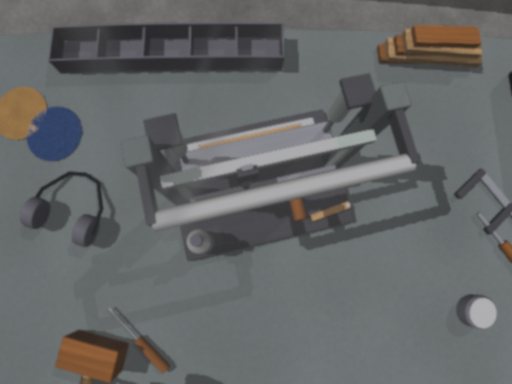

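The scene camera looks from behind: lamp (95,145)-(330,98), grip about (195,210), bottle (292,200), catch stem clamp (252,160). In the top view the lamp runs (160,215)-(410,165), with the grip at (297,209) and the bottle at (199,242).

Run:
```python
from h import *
print('lampL',tri(('s0',330,98),('t0',160,215)));print('lampR',tri(('s0',95,145),('t0',410,165)))
A=onz('t0',160,215,.4);B=onz('t0',410,165,.4);print(A,B,np.linalg.norm(A-B),np.degrees(np.arctan2(*(A-B)[:2])))
print('grip',tri(('s0',195,210),('t0',297,209)))
print('bottlecap',tri(('s0',296,180),('t0',199,238)))
print('catch clamp',tri(('s0',252,155),('t0',247,170)))
a=cv2.imread('pics/s0.png')[130:280,120:340];b=cv2.imread('pics/t0.png')[130:270,150:380]
cv2.imwrite('pics/c0.png',np.vstack([cv2.resize(a,(560,300),interpolation=cv2.INTER_CUBIC),cv2.resize(b,(560,300),interpolation=cv2.INTER_CUBIC)]))
```

```text
lampL (array([0.54198414, 0.23268465, 0.39826559]), [np.float64(3.971902825970079), np.float64(3.971902825970179)])
lampR (array([ 0.60775806, -0.12312814,  0.40504681]), [np.float64(6.415812636825714), np.float64(6.415812636825775)])
[0.54118242 0.22828346 0.4       ] [ 0.60887118 -0.13276777  0.4       ] 0.36734148080358736 -10.618376176287674
grip (array([0.57456798, 0.00225338, 0.16401286]), [np.float64(2.7121417150286846), np.float64(2.7121417150286837)])
bottlecap (array([0.51927734, 0.2042054 , 0.1579692 ]), [np.float64(3.7334590665326783), np.float64(3.733459066532668)])
catch clamp (array([0.61289307, 0.10632493, 0.35896748]), [np.float64(0.6109920377148754), np.float64(0.6109920377148702)])
```

View pics/c0.png

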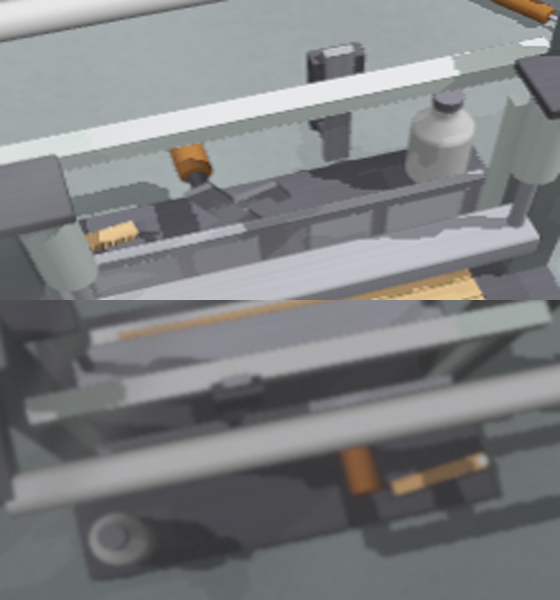

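The crop shows the grip (190,160 in the upper half), the hook arm to its right, the catch stem hanging from the rail at (335,130) and the bottle to the left. Next I move to a standoff view in the approach orientation.

```bash
cat >> h.py <<'E'
from scipy.spatial.transform import Rotation as Ro
YAW=10.6
def frame(yaw=YAW):
    c,s=np.cos(np.radians(yaw)),np.sin(np.radians(yaw));return np.array([[c,-s,0],[s,c,0],[0,0,1]])
def Rt(tilt=40,roll=0,yaw=YAW):
    t=np.radians(tilt);P=frame(yaw)
    z=np.array([np.sin(t),0,-np.cos(t)]);y=np.array([0,1.,0]);R=np.c_[np.cross(y,z),y,z]
    return P@Ro.from_euler('x',roll,degrees=True).as_matrix()@R
def plan(pos,R,p0=None,R0=None):
    s=read_state();p0=np.array(s['position']) if p0 is None else p0;R0=np.array(s['tcp_rot']) if R0 is None else R0
    d=R0.T@(np.asarray(pos)-p0)/.3;w=np.degrees(Ro.from_matrix(R0.T@R).as_rotvec())/45
    print('shift',d.round(4),'turn',w.round(4),'rows',max(np.linalg.norm(d)*300/41.7,np.linalg.norm(w)*45/7.16).round(1))
E
python3 - <<'E'
from h import *
g=np.array([.575,.002,.17]);R=Rt()
plan(g-R[:,2]*.17,R)
print(np.array(capture('wrist')['T_tool_cam']).round(3))
E
```

```text
shift [-1.514  -1.7046 -0.1758] turn [-0.2101 -0.8734 -0.5704] rows 16.5
[[-0.    -0.954 -0.299  0.082]
 [ 1.    -0.001  0.001 -0.002]
 [-0.001 -0.299  0.954 -0.136]
 [ 0.     0.     0.     1.   ]]
```

step_arm([
  [-0.76,-0.85,-0.09,-0.21,-0.87,-0.57,-1],
  [-0.76,-0.85,-0.09,-0.21,-0.87,-0.57,-1],
  [-0.76,-0.85,-0.09,-0.21,-0.87,-0.57,-1],
  [-0.76,-0.85,-0.09,-0.21,-0.87,-0.57,-1],
  [-0.76,-0.85,-0.09,-0.21,-0.87,-0.57,-1],
  [-0.76,-0.85,-0.09,-0.21,-0.87,-0.57,-1],
  [-0.76,-0.85,-0.09,-0.21,-0.87,-0.57,-1],
  [-0.76,-0.85,-0.09,-0.21,-0.87,-0.57,-1],
])

```text
time_s: 0.82
position: [0.3074, 0.3255, 0.2722]
tcp_rot: [[-0.752, -0.191, 0.631], [-0.145, 0.982, 0.125], [-0.643, 0.003, -0.766]]
force: [2.8, -0.9, 0.3]
opening: 0.997
grasp_force: 0.0
```

Run:
```python
from h import *
g=np.array([.575,.002,.17]);R=Rt()
plan(g-R[:,2]*.17,R)
```

```text
shift [-0.296  -1.2259  0.122 ] turn [0.0089 0.0003 0.0049] rows 9.1
```

step_arm([
  [-0.25,-1,0.1,0,0,0,-1],
  [-0.25,-1,0.1,0,0,0,-1],
  [-0.25,-1,0.1,0,0,0,-1],
  [-0.25,-1,0.1,0,0,0,-1],
  [-0.25,-1,0.1,0,0,0,-1],
  [-0.25,-1,0.1,0,0,0,-1],
  [-0.25,-1,0.1,0,0,0,-1],
  [-0.25,-1,0.1,0,0,0,-1],
])

```text
time_s: 1.48
position: [0.3835, 0.1688, 0.273]
tcp_rot: [[-0.753, -0.166, 0.637], [-0.139, 0.986, 0.093], [-0.644, -0.019, -0.765]]
force: [0.3, 0.0, 0.3]
opening: 1.001
grasp_force: 0.0
```

Run:
```python
from h import *
snap('wrist','w1')
plan(np.array([.575,.002,.17])-Rt()[:,2]*.17,Rt())
a=cv2.imread('pics/w1.png');cv2.imwrite('pics/w1b.png',cv2.resize(a,(800,600),interpolation=cv2.INTER_CUBIC))
```

```text
shift [-0.1773 -0.6596  0.0494] turn [-0.0348  0.0036 -0.0026] rows 4.9
```

View pics/w1b.png

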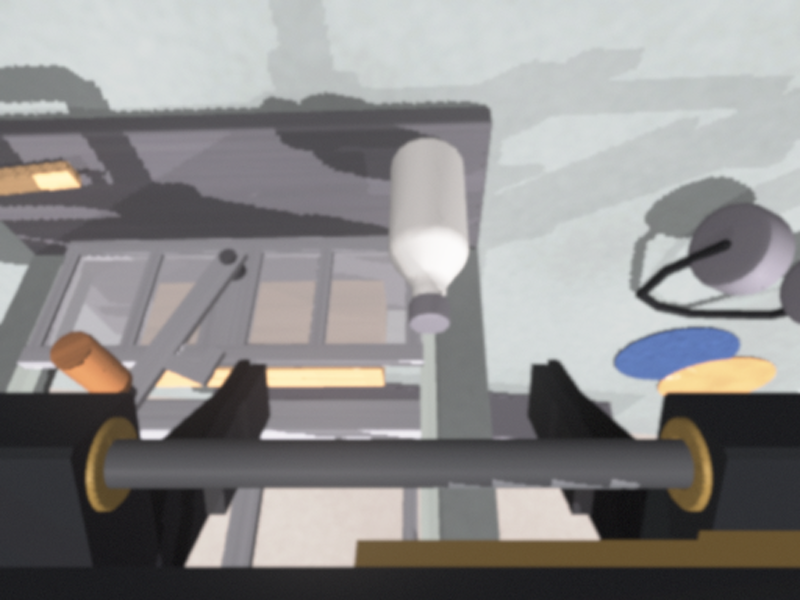

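The view shows the grip at (90,362) of 800x600, the bar down to its pivot at (228,257) and the bottle at (430,230). I continue to the standoff in front of the grip.

step_arm([
  [-0.18,-0.66,0.05,-0.03,0,0,-1],
  [-0.18,-0.66,0.05,-0.03,0,0,-1],
  [-0.18,-0.66,0.05,-0.03,0,0,-1],
  [-0.18,-0.66,0.05,-0.03,0,0,-1],
  [-0.18,-0.66,0.05,-0.03,0,0,-1],
  [-0.18,-0.66,0.05,-0.03,0,0,-1],
  [-0.18,-0.66,0.05,-0.03,0,0,-1],
  [-0.18,-0.66,0.05,-0.03,0,0,-1],
])

```text
time_s: 2.2
position: [0.4176, 0.0844, 0.2866]
tcp_rot: [[-0.786, -0.164, 0.596], [-0.137, 0.986, 0.091], [-0.603, -0.01, -0.797]]
force: [0.8, 0.5, -0.2]
opening: 1.001
grasp_force: 0.0
```

Run:
```python
from h import *
snap('wrist','w2')
plan(np.array([.575,.002,.17])-Rt()[:,2]*.17,Rt())
a=cv2.imread('pics/w2.png');cv2.imwrite('pics/w2b.png',cv2.resize(a,(800,600),interpolation=cv2.INTER_CUBIC))
```

```text
shift [-0.0951 -0.347   0.0354] turn [-0.0366 -0.0538 -0.0121] rows 2.6
```

View pics/w2b.png

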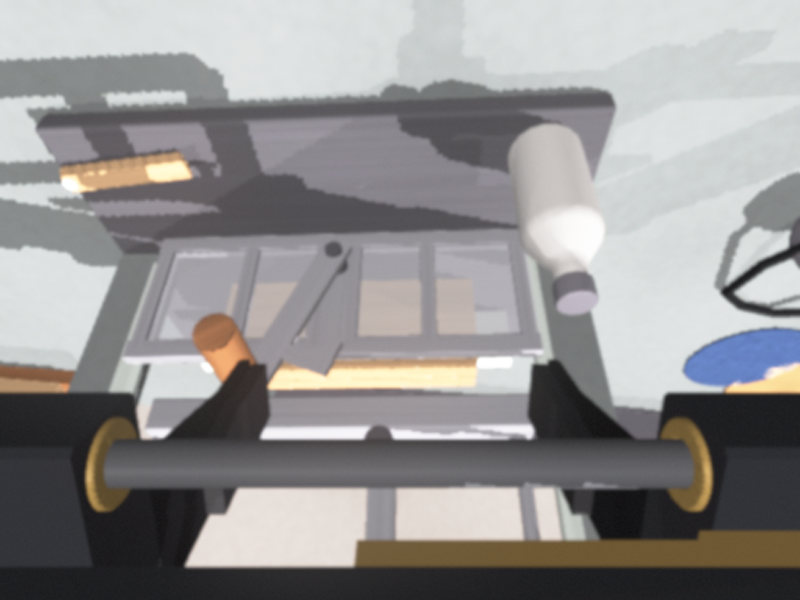

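The view shows the grip face at (214,330), the pivot at (333,249), the slot plate tip at (325,370) and the dark pin collar at (378,433), half hidden by the finger rod.

Run:
```python
from h import *
k=1/1.5625
def P(*o): return tri(*[(f,(u+.5)*k-.5,(v+.5)*k-.5) for f,u,v in o])
s=read_state();print(np.round(s['joint_positions'],1))
gf=P(('w1',73,348),('w2',215,328));pv=P(('w1',228,257),('w2',333,249));cap=P(('w1',430,322),('w2',577,296))
Pm=frame()
for n,x in(('gripface',gf),('pivot',pv),('cap',cap)):print(n,x[0].round(4),np.round(x[1],1),'press',(Pm.T@x[0]).round(4))
o,r=ray('w2',378*k,435*k)
# collar front at bar plane -15mm; bar plane x_p
xb=(Pm.T@gf[0])[0]+.075
for d in (-.015,):
    o2,r2=Pm.T@o,Pm.T@r;t=(xb+d-o2[0])/r2[0];print('collar',(o2+t*r2).round(4))
```

```text
[ -12.8    2.4  130.5   48.2   16.8 -155.2]
gripface [ 0.5501 -0.0043  0.1784] [0.4 0.4] press [ 0.5399 -0.1055  0.1784]
pivot [0.6088 0.0584 0.0584] [0.2 0.2] press [ 0.6091 -0.0546  0.0584]
cap [0.5111 0.2055 0.1577] [1.5 1.5] press [0.5402 0.108  0.1577]
collar [ 0.5999 -0.0123  0.2195]
```

```bash
cat >> h.py <<'E'
from scipy.optimize import least_squares
E0=lambda a,t:Ro.from_euler(a,t,degrees=True).as_matrix()
def fk(q,L):
    h,a,l1,e,l2,l3=L[:6]
    R=E0('z',q[0]);p=np.array([0,0,h])+R@[a,0,0]
    R=R@E0('y',q[1]);p=p+R@[0,0,l1]
    R=R@E0('y',q[2]);p=p+R@[e,0,l2]
    R=R@E0('z',q[3])@E0('y',q[4]);p=p+R@[0,0,l3]
    return p,R@E0('z',q[5])
E
python3 - <<'E'
from h import *
s=read_state();q2=s['joint_positions'];q1=[63.57,30.224,82.088,0,67.689,-10.227]
R1=np.array([[-.9603,.2791,0],[.2791,.9603,0],[0,0,-1]])
L=np.array([.3,0,.35,0,.35,.2])
for q,R in((q1,R1),(q2,np.array(s['tcp_rot']))):print((fk(q,L)[1].T@R).round(3))
D=[(q1,[.174,.6,.248]),(q2,s['position'])]
f=lambda L:np.r_[np.concatenate([fk(q,L)[0]-p for q,p in D])*1000,(L-[.3,0,.35,0,.35,.2])*10]
r=least_squares(f,L);print(r.x.round(3),r.fun.round(1))
import json;json.dump([[list(map(float,q)),list(map(float,p))] for q,p in D],open('fk.json','w'))
E
```

```text
[[-0. -1. -0.]
 [ 1. -0. -0.]
 [ 0. -0.  1.]]
[[ 0. -1. -0.]
 [ 1.  0. -0.]
 [-0. -0.  1.]]
[ 0.631 -0.698  0.994  0.112  0.924  0.788] [ 99.5 -49.7  -0.3  -0.1  -1.4   0.3   3.3  -7.    6.4   1.1   5.7   5.9]
```

```bash
cat >> h.py <<'E'
def fk(q,L):
    h,a,l1,e,l2,l3,b=L[:7]
    R=E0('z',q[0]);p=np.array([0,0,h])+R@[a,b,0]
    R=R@E0('y',q[1]);p=p+R@[0,0,l1]
    R=R@E0('y',q[2]);p=p+R@[e,0,l2]
    R=R@E0('z',q[3])@E0('y',q[4]);p=p+R@[0,0,l3]
    return p,R@E0('z',q[5])@E0('z',90).T@np.diag([1,1,1]) if 0 else R@E0('z',q[5])@np.array([[0,-1.,0],[1,0,0],[0,0,1]])
L0=np.array([.25,0,.35,0,.35,.25,.11])
def fit(D):
    f=lambda L:np.r_[np.concatenate([fk(q,L)[0]-p for q,p in D])*1000,(L-L0)*3]
    return least_squares(f,L0)
def ik(p,R,q0,L):
    lo=[-176.69,-43.24,12.49,-82,0,-163.58];hi=[176.69,126.21,139.97,262,151.66,163.58]
    def f(q):
        P,Q=fk(q,L);return np.r_[(P-p)*1000,np.degrees(Ro.from_matrix(Q.T@R).as_rotvec())*5]
    r=least_squares(f,np.clip(q0,np.array(lo)+.1,np.array(hi)-.1),bounds=(lo,hi),x_scale=20);return r.x,r.cost
E
python3 - <<'E'
from h import *
import json
D=json.load(open('fk.json'));r=fit(D);print(r.x.round(3),r.fun.round(2))
L=r.x;g=frame()@np.array([.5674,-.1055,.178]);print(g)
q=D[-1][0]
for t in(40,35,45):
  q=D[-1][0];R=Rt(t)
  for n,dz,dy,b in(('stand',0,0,.17),('pre',0,0,.08),('grip',0,0,.006),('lift',.095,0,.006),('swing',.105,.083,.006)):
    p=g+frame()@[0,dy,dz]-R[:,2]*b
    q,c=ik(p,R,q,L);print(t,n,p.round(3),q.round(0),round(c,2))
E
```

```text
[0.28  0.002 0.584 0.117 0.392 0.279 0.111] [-0.01  0.    0.    0.   -0.01 -0.    0.09  0.01  0.7   0.35  0.13  0.09
  0.  ]
[0.57712438 0.00067432 0.178     ]
40 stand [ 0.47  -0.019  0.308] [ -29.    4.  123.   46.   31. -164.] 147.32
40 pre [ 0.527 -0.009  0.239] [ -21.   16.  119.   50.   21. -164.] 509.3
40 grip [ 0.573 -0.     0.183] [ -17.   25.  114.   53.   16. -164.] 888.73
40 lift [ 0.573 -0.     0.278] [ -20.   16.  114.   52.   24. -164.] 32.21
40 swing [0.558 0.082 0.288] [ -10.   14.  116.   50.   17. -154.] 0.0
35 stand [ 0.481 -0.017  0.317] [ -28.    4.  119.   40.   34. -158.] 0.0
35 pre [ 0.532 -0.008  0.244] [ -22.   17.  118.   48.   23. -164.] 34.92
35 grip [0.574 0.    0.183] [ -17.   26.  114.   51.   17. -164.] 209.28
35 lift [0.574 0.    0.278] [ -20.   16.  112.   40.   26. -153.] 0.0
35 swing [0.558 0.082 0.288] [  -9.   14.  113.   30.   22. -134.] 0.0
45 stand [ 0.459 -0.021  0.298] [ -28.    3.  124.   48.   28. -164.] 909.68
45 pre [ 0.522 -0.01   0.235] [ -20.   15.  120.   52.   19. -164.] 1545.96
45 grip [ 0.573 -0.     0.182] [ -16.   25.  114.   54.   15. -164.] 2040.52
45 lift [ 0.573 -0.     0.277] [ -19.   15.  114.   53.   22. -164.] 424.24
45 swing [0.558 0.081 0.287] [  -9.   14.  118.   60.   14. -164.] 100.93
```

Run:
```python
from h import *
import json
D=json.load(open('fk.json'));L=fit(D).x;g=frame()@np.array([.5674,-.1055,.178])
for t in(40,35):
 for roll in(-20,-10,10,20):
  for yaw in(4,YAW):
   q=D[-1][0];R=Rt(t,roll,yaw);o=[]
   for dz,dy,b in((0,0,.17),(0,0,.08),(0,0,.006),(.095,0,.006),(.105,.083,.006)):
    q,c=ik(g+frame()@[0,dy,dz]-R[:,2]*b,R,q,L);o.append((q[3:].round(0).astype(int).tolist(),round(c,1)))
   print(t,roll,yaw,o)
```

```text
40 -20 4 [([-75, 11, -33], np.float64(0.0)), ([-82, 9, -28], np.float64(265.5)), ([-82, 8, -29], np.float64(718.8)), ([-74, 8, -38], np.float64(0.0)), ([-69, 17, -34], np.float64(0.0))]
40 -20 10.6 [([-34, 1, -85], np.float64(0.0)), ([-65, 0, -54], np.float64(289.5)), ([-65, 0, -54], np.float64(751.5)), ([-26, 1, -93], np.float64(0.0)), ([-67, 10, -43], np.float64(0.0))]
40 -10 4 [([29, 9, -140], np.float64(0.0)), ([55, 2, -164], np.float64(94.1)), ([56, 0, -164], np.float64(375.8)), ([27, 7, -136], np.float64(0.0)), ([-29, 10, -71], np.float64(0.0))]
40 -10 10.6 [([45, 17, -164], np.float64(27.1)), ([48, 8, -164], np.float64(322.4)), ([50, 4, -164], np.float64(677.0)), ([48, 12, -164], np.float64(6.0)), ([13, 8, -121], np.float64(0.0))]
40 10 4 [([53, 37, -164], np.float64(73.9)), ([58, 27, -164], np.float64(401.2)), ([62, 22, -164], np.float64(773.6)), ([61, 28, -164], np.float64(2.7)), ([59, 21, -154], np.float64(0.0))]
40 10 10.6 [([48, 44, -164], np.float64(304.1)), ([52, 33, -164], np.float64(667.8)), ([56, 27, -164], np.float64(1033.3)), ([55, 34, -164], np.float64(54.7)), ([6
[... 1219 characters left out ...]
164], np.float64(15.4)), ([60, 23, -164], np.float64(167.9)), ([47, 31, -150], np.float64(0.0)), ([42, 26, -137], np.float64(0.0))]
35 10 10.6 [([46, 46, -164], np.float64(0.1)), ([50, 35, -164], np.float64(97.4)), ([54, 29, -164], np.float64(302.1)), ([48, 37, -158], np.float64(0.0)), ([46, 31, -147], np.float64(0.0))]
35 20 4 [([51, 51, -162], np.float64(0.0)), ([58, 40, -164], np.float64(67.4)), ([62, 34, -164], np.float64(255.8)), ([55, 41, -155], np.float64(0.0)), ([56, 35, -148], np.float64(0.0))]
35 20 10.6 [([47, 57, -164], np.float64(19.5)), ([52, 46, -164], np.float64(153.7)), ([56, 39, -164], np.float64(358.4)), ([53, 46, -160], np.float64(0.0)), ([55, 40, -153], np.float64(0.0))]
```

Run:
```python
from h import *
import json
D=json.load(open('fk.json'));L=fit(D).x;g=frame()@np.array([.5674,-.1055,.178])
for fl in(0,1):
 for t in((26,30,33) if not fl else (35,40,45)):
  for roll in(-10,0,10,20):
   q=np.array(D[-1][0]);R=Rt(t,roll)
   if fl: R=R@np.diag([-1,-1,1.]);q=q+[0,0,0,0,0,180]
   o=[]
   for dz,dy,b in((0,0,.12),(0,0,.006),(.05,0,.006),(.105,0,.006),(.105,.083,.006)):
    q,c=ik(g+frame()@[0,dy,dz]-R[:,2]*b,R,q,L);o.append((q[3:].round(0).astype(int).tolist(),float(round(c,1))))
   print(fl,t,roll,o)
```

```text
0 26 -10 [([3, 28, -117], 0.0), ([5, 14, -119], 0.0), ([3, 22, -117], 0.0), ([2, 30, -116], 0.0), ([-7, 31, -99], 0.0)]
0 26 0 [([23, 36, -137], 0.0), ([32, 22, -146], 0.0), ([24, 29, -137], 0.0), ([20, 37, -131], 0.0), ([13, 34, -117], 0.0)]
0 26 10 [([33, 46, -147], 0.0), ([43, 33, -155], 0.0), ([36, 39, -147], 0.0), ([31, 46, -139], 0.0), ([29, 41, -130], 0.0)]
0 26 20 [([40, 56, -153], 0.0), ([49, 43, -159], 0.0), ([43, 48, -152], 0.0), ([39, 54, -145], 0.0), ([40, 48, -138], 0.0)]
0 30 -10 [([11, 21, -127], 0.0), ([27, 8, -142], 0.0), ([13, 16, -128], 0.0), ([8, 25, -123], 0.0), ([-5, 24, -101], 0.0)]
0 30 0 [([31, 31, -147], 0.0), ([48, 19, -162], 0.0), ([35, 25, -147], 0.0), ([26, 33, -138], 0.0), ([19, 29, -123], 0.0)]
0 30 10 [([40, 42, -155], 0.0), ([52, 30, -164], 7.1), ([44, 35, -155], 0.0), ([37, 42, -146], 0.0), ([35, 36, -136], 0.0)]
0 30 20 [([45, 53, -159], 0.0), ([54, 41, -164], 24.6), ([50, 45, -158], 0.0), ([44, 51, -150], 0.0), ([46, 45, -144], 0.0)]
0 33 -10 [([22, 17, -139], 0.0), ([49, 6, -164], 16.0), ([27, 12, -142], 0.0), ([15, 21, -130], 0.0), ([-3, 19, -1
[... 1080 characters left out ...]
40 10 [([65, 38, -4], 0.0), ([88, 29, -22], 0.0), ([72, 31, -4], 0.0), ([59, 35, 12], 0.0), ([60, 27, 18], 0.0)]
1 40 20 [([63, 48, -1], 0.0), ([81, 39, -13], 0.0), ([71, 41, 0], 0.0), ([61, 45, 13], 0.0), ([66, 37, 16], 0.0)]
1 45 -10 [([117, 19, -60], 0.0), ([146, 24, -85], 0.0), ([127, 17, -65], 0.0), ([87, 13, -24], 0.0), ([105, 4, -33], 0.0)]
1 45 0 [([91, 28, -33], 0.0), ([120, 26, -58], 0.0), ([100, 23, -36], 0.0), ([76, 23, -9], 0.0), ([82, 15, -7], 0.0)]
1 45 10 [([80, 38, -21], 0.0), ([103, 33, -38], 0.0), ([88, 32, -21], 0.0), ([73, 34, -3], 0.0), ([79, 26, -1], 0.0)]
1 45 20 [([74, 48, -14], 0.0), ([93, 41, -26], 0.0), ([83, 41, -12], 0.0), ([72, 43, 2], 0.0), ([79, 36, 2], 0.0)]
```

Run:
```python
from h import *
import json
D=json.load(open('fk.json'));L=fit(D).x;g=frame()@np.array([.5674,-.1055,.178]);R=Rt(30,-5);q=D[-1][0]
for dz,dy,b in((0,0,.09),(0,0,.04),(0,0,.006),(.05,0,.006),(.105,0,.006),(.105,.083,.006)):
    q,c=ik(g+frame()@[0,dy,dz]-R[:,2]*b,R,q,L);print(q.round(0),round(c,1))
plan(g-R[:,2]*.09,R)
```

```text
[ -17.   15.  116.   27.   22. -142.] 0.0
[ -16.   22.  115.   34.   16. -149.] 0.0
[ -15.   26.  115.   42.   13. -157.] 0.0
[ -15.   21.  112.   26.   20. -140.] 0.0
[ -15.   15.  108.   19.   29. -132.] 0.0
[  -5.   15.  109.    8.   26. -113.] 0.0
shift [-0.1789 -0.3219  0.287 ] turn [ 0.057   0.167  -0.0771] rows 3.4
```

step_arm([
  [-0.18,-0.32,0.287,0.057,0.167,-0.077,-1],
  [-0.18,-0.32,0.287,0.057,0.167,-0.077,-1],
  [-0.18,-0.32,0.287,0.057,0.167,-0.077,-1],
  [-0.18,-0.32,0.287,0.057,0.167,-0.077,-1],
  [-0.18,-0.32,0.287,0.057,0.167,-0.077,-1],
  [-0.18,-0.32,0.287,0.057,0.167,-0.077,-1],
  [-0.18,-0.32,0.287,0.057,0.167,-0.077,-1],
  [-0.18,-0.32,0.287,0.057,0.167,-0.077,-1],
])

```text
time_s: 2.92
position: [0.5265, 0.0045, 0.2516]
tcp_rot: [[-0.848, -0.186, 0.497], [-0.202, 0.979, 0.022], [-0.49, -0.081, -0.868]]
force: [-0.4, 0.2, -0.2]
opening: 0.996
grasp_force: 0.0
```

Run:
```python
from h import *
snap('wrist','w3');s=read_state();print(np.round(s['joint_positions'],1))
g=frame()@np.array([.5674,-.1055,.178]);R=Rt(30,-5)
plan(g-R[:,2]*.09,R);plan(g-R[:,2]*.006,R)
a=cv2.imread('pics/w3.png')
for x in(-.0275,.0275):
  p=proj('w3',g+frame()@[x,0,0]);print(p);cv2.circle(a,tuple(int(v) for v in p.round()),2,(0,255,0),1)
cv2.imwrite('pics/w3b.png',cv2.resize(a,(800,600),interpolation=cv2.INTER_CUBIC))
```

```text
[ -16.9   15.3  116.5   26.4   21.9 -141.2]
shift [-0.0171 -0.0226 -0.0025] turn [ 0.0078 -0.0106 -0.    ] rows 0.2
shift [-0.0194 -0.0243  0.2775] turn [ 0.0078 -0.0106 -0.    ] rows 2.0
[246.07385817 189.85584718]
[247.25704747 239.48911567]
```

View pics/w3b.png

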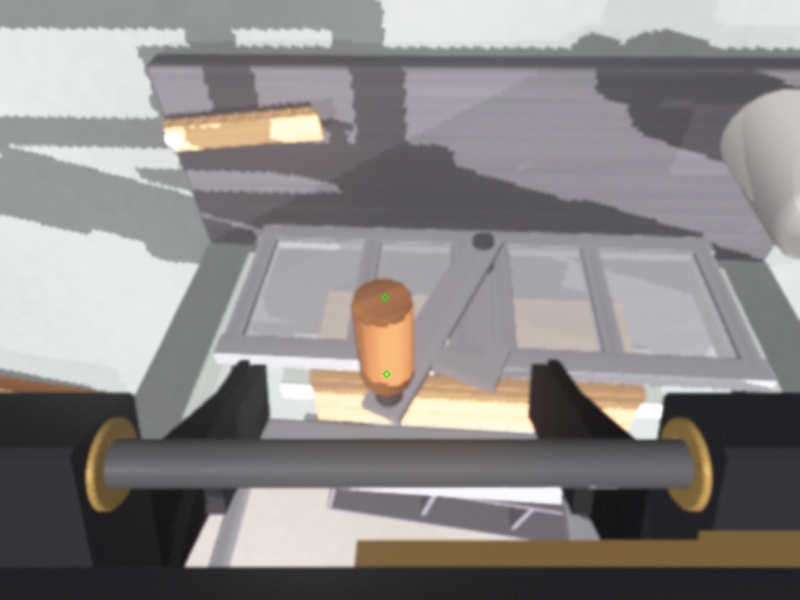

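The predicted grip ends (green, at (385,297) and (387,374)) lie on the handle axis, so I go in and close.

step_arm([
  [-0.019,-0.024,0.1,0.008,-0.01,0,-1],
  [-0.019,-0.024,0.2,0.008,-0.01,0,-1],
  [-0.019,-0.024,0.277,0.008,-0.01,0,-1],
  [-0.019,-0.024,0.277,0.008,-0.01,0,-1],
  [-0.019,-0.024,0.277,0.008,-0.01,0,-1],
  [-0.019,-0.024,0.277,0.008,-0.01,0,-1],
  [-0.019,-0.024,0.277,0.008,-0.01,0,-1],
])

```text
time_s: 3.55
position: [0.5753, -0.0004, 0.1854]
tcp_rot: [[-0.842, -0.183, 0.508], [-0.202, 0.979, 0.016], [-0.501, -0.089, -0.861]]
force: [0.4, -0.8, 0.4]
opening: 0.999
grasp_force: 0.0
```

step_arm([
  [0,0,0,0,0,0,1],
  [0,0,0,0,0,0,1],
  [0,0,0,0,0,0,1],
  [0,0,0,0,0,0,1],
  [0,0,0,0,0,0,1],
  [0,0,0,0,0,0,1],
  [0,0,0,0,0,0,1],
  [0,0,0,0,0,0,1],
])

```text
time_s: 4.22
position: [0.5758, -0.0009, 0.1837]
tcp_rot: [[-0.843, -0.182, 0.507], [-0.202, 0.979, 0.016], [-0.499, -0.088, -0.862]]
force: [-0.0, 0.6, 0.6]
opening: 0.483
grasp_force: 0.0
```

Run:
```python
from h import *
s=read_state();print(np.round(s['joint_positions'],1),s['opening'],s['grasp_force'],s['force'],s['position'])
R=np.array(s['tcp_rot']);p=np.array(s['position']);print('grip',frame().T@(p+R[:,2]*.006))
for z in(.03,.1,.105):plan(p+[0,0,z],R)
```

```text
[ -15.6   26.3  114.6   42.    13.1 -156.4] 0.4831526172881851 0.0 [-0.0131734   0.64630528  0.56363322] [ 0.57582042 -0.00088106  0.18370898]
grip [ 0.56883919 -0.10725152  0.17853753]
shift [-0.0499 -0.0088 -0.0862] turn [0. 0. 0.] rows 0.7
shift [-0.1664 -0.0294 -0.2873] turn [0. 0. 0.] rows 2.4
shift [-0.1748 -0.0309 -0.3017] turn [0. 0. 0.] rows 2.5
```

step_arm([
  [0,0,0,0,0,0,1],
  [0,0,0,0,0,0,1],
  [0,0,0,0,0,0,1],
  [0,0,0,0,0,0,1],
  [0,0,0,0,0,0,1],
  [0,0,0,0,0,0,1],
])

```text
time_s: 4.72
position: [0.5756, -0.0006, 0.1835]
tcp_rot: [[-0.843, -0.183, 0.506], [-0.202, 0.979, 0.017], [-0.499, -0.088, -0.862]]
force: [-0.0, 0.6, -2.7]
opening: 0.289
grasp_force: 30.0
```

step_arm([
  [-0.006,-0.001,-0.01,0,0,0,1],
  [-0.012,-0.002,-0.02,0,0,0,1],
  [-0.018,-0.003,-0.031,0,0,0,1],
  [-0.025,-0.0045,-0.043,0,0,0,1],
  [-0.033,-0.006,-0.057,0,0,0,1],
  [-0.042,-0.0075,-0.073,0,0,0,1],
  [-0.05,-0.009,-0.086,0,0,0,1],
  [-0.05,-0.009,-0.086,0,0,0,1],
])

```text
time_s: 5.38
position: [0.5754, -0.0002, 0.2131]
tcp_rot: [[-0.843, -0.184, 0.505], [-0.202, 0.979, 0.018], [-0.498, -0.087, -0.863]]
force: [3.9, 2.4, -10.0]
opening: 0.288
grasp_force: 30.0
```

Run:
```python
from h import *
snap('wrist','w4');s=read_state();print(s['opening'],s['grasp_force'],s['force'],s['position'])
R=np.array(s['tcp_rot']);p=np.array(s['position']);print('grip',frame().T@(p+R[:,2]*.006))
g=p+R[:,2]*.006;a=cv2.imread('pics/w4.png')
for x in(-.0275,.0275):
  c=proj('w4',g+frame()@[x,0,0]);cv2.circle(a,tuple(int(v) for v in c.round()),2,(0,255,0),1)
cv2.imwrite('pics/w4b.png',cv2.resize(a,(800,600),interpolation=cv2.INTER_CUBIC))
plan(p+[0,0,.077],R)
```

```text
0.28912527385757114 29.96622503735125 [ 5.1793102   3.2829234  -8.49775292] [ 5.75400411e-01 -2.23640043e-04  2.12894402e-01]
grip [ 0.56853857 -0.10651794  0.207717  ]
shift [-0.1278 -0.0224 -0.2215] turn [0. 0. 0.] rows 1.8
```

View pics/w4b.png

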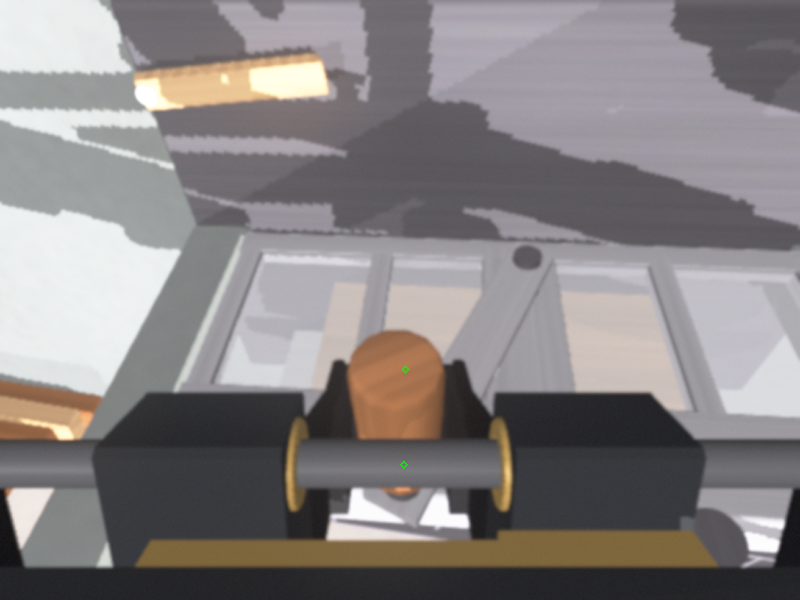

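The handle is firmly held at (400,400) and the guard is rising. The pivot is at (527,257) and the pin collar shows at about (718,540). I will refine the pin and plan the rest in the press frame.

```bash
cat >> h.py <<'E'
def target(pv_z,th,py=-.0546,xg=None):
    "TCP pos: grip from pivot height and lean, keep R"
    s=read_state();R=np.array(s['tcp_rot']);g=np.array([xg,py+.13*np.sin(th),pv_z+.13*np.cos(th)])
    return frame()@g-R[:,2]*.006
E
python3 - <<'E'
from h import *
k=1/1.5625
def P(*o): return tri(*[(f,(u+.5)*k-.5,(v+.5)*k-.5) for f,u,v in o])
Pm=frame()
x=P(('w2',378,436),('w4',718,540));print('collar',(Pm.T@x[0]).round(4),x[1])
for f,u,v in(('w2',378,436),('w4',718,540)):
  o,r=ray(f,(u+.5)*k-.5,(v+.5)*k-.5);o,r=Pm.T@o,Pm.T@r;print(f,(o+(.5999-o[0])/r[0]*r).round(4))
o,r=ray('w4',(527.5)*k-.5,(257.5)*k-.5);o,r=Pm.T@o,Pm.T@r;print('pivot',(o+(.6091-o[0])/r[0]*r).round(4))
E
```

```text
collar [ 0.59   -0.0118  0.225 ] [np.float64(1.132669185076896), np.float64(1.132669185076816)]
w2 [ 0.5999 -0.0125  0.22  ]
w4 [ 0.5999 -0.0067  0.2224]
pivot [ 0.6091 -0.0541  0.0869]
```

Run:
```python
from h import *
import json
D=json.load(open('fk.json'));s=read_state();D.append([list(map(float,s['joint_positions'])),list(map(float,s['position']))]);json.dump(D,open('fk.json','w'))
r=fit(D);L=r.x;print(L.round(3),r.fun.round(1)[-16:])
for t in(30,36,40):
  q=s['joint_positions'];R=Rt(t,-5)
  for pz,th in((.12,-.4),(.17,-.4),(.17,0),(.17,.27),(.145,.27)):
    q,c=ik(frame()@[.5685,-.0546+.13*np.sin(th),pz+.13*np.cos(th)]-R[:,2]*.006,R,q,L);print(t,pz,th,q.round(0),round(c,1))
R=Rt(36,-5)
for pz,t in((.129,33),(.17,36)):
  R=Rt(t,-5);plan(frame()@[.5685,-.0546+.13*np.sin(-.402),pz+.13*np.cos(.402)]-R[:,2]*.006,R)
```

```text
[ 0.272 -0.     0.587  0.112  0.391  0.279  0.111] [ 0.  -0.   0.  -0.  -0.  -0.   0.   0.   0.   0.1 -0.   0.7  0.3  0.1
  0.1  0. ]
30 0.12 -0.4 [ -15.   19.  111.   24.   22. -137.] 0.0
30 0.17 -0.4 [ -15.   15.  108.   18.   30. -131.] 0.0
30 0.17 0 [  -9.   13.  108.   11.   30. -119.] 0.0
30 0.17 0.27 [  -4.   14.  108.    7.   28. -111.] 0.0
30 0.145 0.27 [  -4.   16.  110.    8.   24. -113.] 0.0
36 0.12 -0.4 [ -17.   20.  115.   49.   16. -164.] 0.1
36 0.17 -0.4 [ -17.   14.  112.   33.   23. -147.] 0.0
36 0.17 0 [ -10.   13.  112.   23.   21. -132.] 0.0
36 0.17 0.27 [  -5.   13.  113.   17.   19. -122.] 0.0
36 0.145 0.27 [  -5.   16.  114.   22.   15. -127.] 0.0
40 0.12 -0.4 [ -16.   19.  115.   50.   15. -164.] 156.5
40 0.17 -0.4 [ -18.   14.  115.   49.   20. -163.] 0.0
40 0.17 0 [ -11.   13.  115.   38.   17. -147.] 0.0
40 0.17 0.27 [  -6.   13.  115.   31.   14. -137.] 0.0
40 0.145 0.27 [  -6.   16.  117.   45.   10. -151.] 0.0
shift [-0.0669 -0.0084 -0.118 ] turn [ 0.0001 -0.0671  0.0001] rows 1.0
shift [-0.1339 -0.0203 -0.2358] turn [ 1.000e-04 -1.337e-01  1.000e-04] rows 2.0
```

step_arm([
  [-0.008,-0.001,-0.014,0,-0.008,0,1],
  [-0.016,-0.002,-0.029,0,-0.016,0,1],
  [-0.025,-0.003,-0.044,0,-0.025,0,1],
  [-0.034,-0.0045,-0.06,0,-0.034,0,1],
  [-0.043,-0.0055,-0.075,0,-0.043,0,1],
  [-0.051,-0.0065,-0.09,0,-0.051,0,1],
  [-0.059,-0.0075,-0.104,0,-0.059,0,1],
  [-0.067,-0.0085,-0.118,0,-0.067,0,1],
])

```text
time_s: 6.1
position: [0.575, 0.0001, 0.2535]
tcp_rot: [[-0.816, -0.183, 0.549], [-0.201, 0.979, 0.027], [-0.543, -0.088, -0.835]]
force: [5.5, 1.8, -9.4]
opening: 0.288
grasp_force: 29.9
```

step_arm([
  [-0.008,-0.001,-0.014,0,-0.008,0,1],
  [-0.016,-0.002,-0.029,0,-0.016,0,1],
  [-0.025,-0.004,-0.044,0,-0.025,0,1],
  [-0.034,-0.006,-0.06,0,-0.034,0,1],
  [-0.043,-0.008,-0.075,0,-0.043,0,1],
  [-0.051,-0.0095,-0.09,0,-0.051,0,1],
  [-0.059,-0.011,-0.104,0,-0.059,0,1],
  [-0.067,-0.012,-0.118,0,-0.067,0,1],
])

```text
time_s: 6.77
position: [0.5743, 0.0001, 0.2954]
tcp_rot: [[-0.784, -0.182, 0.594], [-0.198, 0.979, 0.039], [-0.589, -0.087, -0.804]]
force: [12.9, 5.7, -9.7]
opening: 0.289
grasp_force: 30.1
```

Run:
```python
from h import *
snap('wrist','w5');s=read_state();print(s['opening'],s['grasp_force'],s['force'],s['moment'])
R=np.array(s['tcp_rot']);p=np.array(s['position']);print('grip',frame().T@(p+R[:,2]*.006))
a=cv2.imread('pics/w5.png')
cv2.imwrite('pics/w5b.png',cv2.resize(a,(800,600),interpolation=cv2.INTER_CUBIC))
```

```text
0.29178230662558696 30.052675190381706 [11.53570905  5.75468322 -7.45461121] [ 0.53148459 -0.05749034  0.51308507]
grip [ 0.56817332 -0.10602196  0.29146788]
```

View pics/w5b.png

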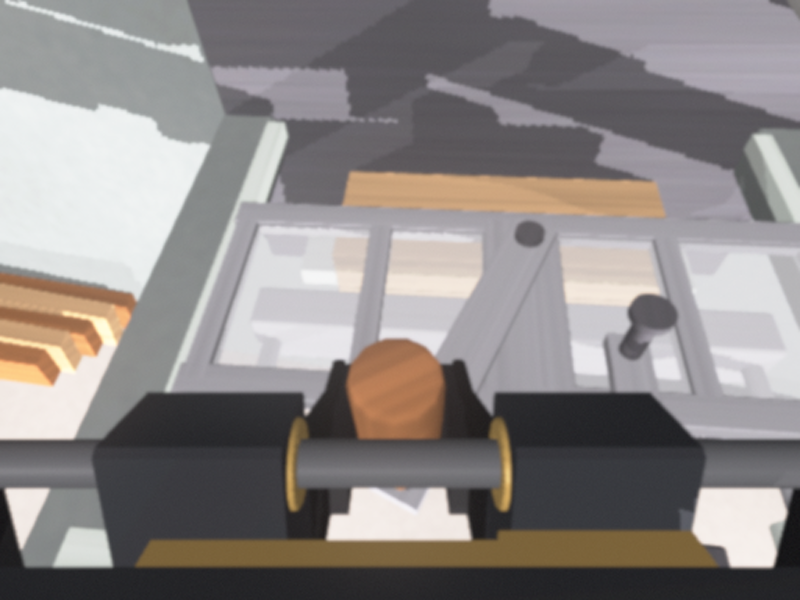

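The pin is clear now: collar face at (652,314), pin root on its stem at (630,350), and pivot at (529,233).

Run:
```python
from h import *
k=1/1.5625;Pm=frame()
px=lambda f,u,v:(f,(u+.5)*k-.5,(v+.5)*k-.5)
x=tri(px('w5',652,314),px('w2',378,436));print('collar',(Pm.T@x[0]).round(4),x[1])
def at(o,X):
  o,r=ray(*o);o,r=Pm.T@o,Pm.T@r;return (o+(X-o[0])/r[0]*r).round(4)
print('collar',at(px('w5',652,314),.5999),'root',at(px('w5',630,350),.629),'pivot',at(px('w5',529,233),.6091))
# scene view check of bar-plane: project pin middle
py,pz=at(px('w5',652,314),.5999)[1:]
s=read_state();L=None
from scipy.optimize import brentq
pv=at(px('w5',529,233),.6091)[1];off=py-pv;th=brentq(lambda t:.085*np.sin(t)+.022*np.cos(t)-off,-.2,.45)
print('off',off,'th',th,'hooked pivot z',pz-.085*np.cos(th)+.022*np.sin(th))
```

```text
collar [ 0.5945 -0.0115  0.2231] [np.float64(1.1396167599177496), np.float64(1.1396167599178066)]
collar [ 0.5999 -0.0084  0.2203] root [ 0.629  -0.0074  0.2201] pivot [ 0.6091 -0.0542  0.1695]
off 0.0458 th 0.2955000717885381 hooked pivot z 0.14539098852607918
```

Run:
```python
from h import *
R=Rt(36,-5)
for th in np.arange(-.3,.31,.1):
    th=min(th,.295);plan(frame()@[.5682,-.0543+.13*np.sin(th),.171+.13*np.cos(th)]-R[:,2]*.006,R)
```

```text
shift [-0.0098  0.0431 -0.0131] turn [-0.0018  0.0063 -0.0008] rows 0.3
shift [-0.0182  0.0839 -0.0247] turn [-0.0018  0.0063 -0.0008] rows 0.6
shift [-0.0242  0.126  -0.033 ] turn [-0.0018  0.0063 -0.0008] rows 1.0
shift [-0.0277  0.1689 -0.0378] turn [-0.0018  0.0063 -0.0008] rows 1.3
shift [-0.0286  0.2122 -0.0392] turn [-0.0018  0.0063 -0.0008] rows 1.6
shift [-0.027   0.2554 -0.037 ] turn [-0.0018  0.0063 -0.0008] rows 1.9
shift [-0.0231  0.2961 -0.0318] turn [-0.0018  0.0063 -0.0008] rows 2.1
```

step_arm([
  [-0.005,0.022,-0.007,0,0,0,1],
  [-0.01,0.043,-0.013,0,0,0,1],
  [-0.0145,0.063,-0.019,0,0,0,1],
  [-0.018,0.084,-0.025,0,0,0,1],
  [-0.0215,0.105,-0.029,0,0,0,1],
  [-0.024,0.126,-0.033,0,0,0,1],
  [-0.026,0.147,-0.0355,0,0,0,1],
  [-0.0277,0.169,-0.038,0,0,0,1],
])

```text
time_s: 7.48
position: [0.5638, 0.0497, 0.3041]
tcp_rot: [[-0.785, -0.182, 0.593], [-0.2, 0.979, 0.035], [-0.587, -0.091, -0.805]]
force: [4.6, -2.6, -8.8]
opening: 0.291
grasp_force: 30.1
```

Run:
```python
from h import *
s=read_state();print(s['opening'],s['grasp_force'],s['force'],s['moment'])
R=np.array(s['tcp_rot']);p=np.array(s['position']);print('grip',frame().T@(p+R[:,2]*.006))
R=Rt(36,-5)
for th in (.05,.1,.15,.2,.25,.295):
    plan(frame()@[.5682,-.0543+.13*np.sin(th),.171+.13*np.cos(th)]-R[:,2]*.006,R)
```

```text
0.29143430335135095 30.13584882952273 [ 4.59327396 -2.58735125 -8.80757719] [-0.74757647  0.56764092 -0.08000651]
grip [ 0.56681909 -0.05525485  0.29929252]
shift [-0.0081  0.0242 -0.0033] turn [-0.0047  0.0019  0.0016] rows 0.2
shift [-0.0083  0.0459 -0.0036] turn [-0.0047  0.0019  0.0016] rows 0.3
shift [-0.0078  0.0675 -0.003 ] turn [-0.0047  0.0019  0.0016] rows 0.5
shift [-0.0067  0.0891 -0.0015] turn [-0.0047  0.0019  0.0016] rows 0.6
shift [-0.005   0.1106  0.0008] turn [-0.0047  0.0019  0.0016] rows 0.8
shift [-0.0029  0.1298  0.0036] turn [-0.0047  0.0019  0.0016] rows 0.9
```

step_arm([
  [-0.005,0.013,-0.002,0,0,0,1],
  [-0.007,0.03,-0.0035,0,0,0,1],
  [-0.0075,0.046,-0.0035,0,0,0,1],
  [-0.007,0.0675,-0.003,0,0,0,1],
  [-0.0065,0.089,-0.0015,0,0,0,1],
  [-0.005,0.111,0.001,0,0,0,1],
  [-0.003,0.13,0.0035,0,0,0,1],
  [-0.003,0.13,0.0035,0,0,0,1],
])

```text
time_s: 8.15
position: [0.5553, 0.0894, 0.2985]
tcp_rot: [[-0.788, -0.184, 0.587], [-0.2, 0.979, 0.038], [-0.582, -0.087, -0.809]]
force: [-0.0, -3.0, -9.4]
opening: 0.291
grasp_force: 29.9
```

Run:
```python
from h import *
snap('wrist','w6');snap('scene','s6');s=read_state();print(s['opening'],s['grasp_force'],s['force'],s['moment'])
R=np.array(s['tcp_rot']);p=np.array(s['position']);print('grip',frame().T@(p+R[:,2]*.006))
a=cv2.resize(cv2.imread('pics/w6.png'),(400,300),interpolation=cv2.INTER_AREA)
a=cv2.resize(cv2.imread('pics/w6.png')[100:340,180:500],(400,300),interpolation=cv2.INTER_CUBIC)
b=cv2.resize(cv2.imread('pics/s6.png')[120:255,170:350],(400,300),interpolation=cv2.INTER_CUBIC)
cv2.imwrite('pics/c6.png',np.hstack([a,b]))
R=Rt(36,-5);th=.295
for pz in(.160,.150,.1445):plan(frame()@[.568,-.0543+.13*np.sin(th),pz+.13*np.cos(th)]-R[:,2]*.006,R)
```

```text
0.2908515692778407 29.938420057296753 [-0.87191882 -2.73992024 -9.23761024] [-0.61172791  1.60954436 -0.06263484]
grip [ 0.56584466 -0.01494758  0.29395053]
shift [ 0.0131 -0.0024  0.0303] turn [ 0.0007 -0.0056  0.0001] rows 0.2
shift [0.0325 0.0005 0.0573] turn [ 0.0007 -0.0056  0.0001] rows 0.5
shift [0.0432 0.0021 0.0721] turn [ 0.0007 -0.0056  0.0001] rows 0.6
```

View pics/c6.png

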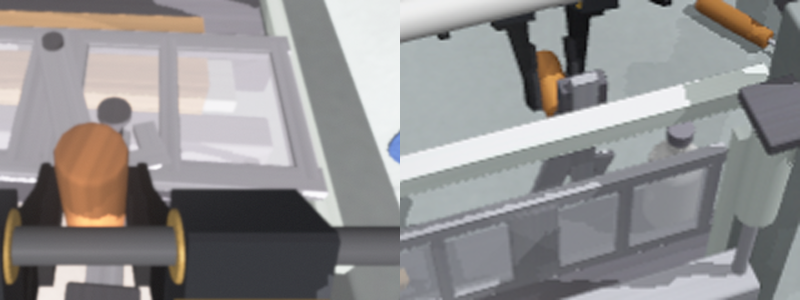

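The wrist view shows the lip at (148,140) past the collar at (115,110), so the pin lies between bar and lip. I lower gently.

step_arm([
  [0.005,0.0,0.008,0,0,0,1],
  [0.009,0.0,0.016,0,0,0,1],
  [0.014,0.0,0.024,0,0,0,1],
  [0.018,0.0,0.032,0,0,0,1],
  [0.023,0.0,0.04,0,0,0,1],
  [0.027,0.0005,0.048,0,0,0,1],
  [0.03,0.0005,0.053,0,0,0,1],
  [0.0325,0.0005,0.057,0,0,0,1],
])

```text
time_s: 8.92
position: [0.5582, 0.0886, 0.2854]
tcp_rot: [[-0.781, -0.183, 0.597], [-0.2, 0.979, 0.039], [-0.591, -0.089, -0.802]]
force: [-28.0, -0.2, 27.6]
opening: 0.29
grasp_force: 30.1
```

Run:
```python
from h import *
s=read_state();print(s['opening'],s['force'],s['moment'])
R=np.array(s['tcp_rot']);p=np.array(s['position']);print('grip',frame().T@(p+R[:,2]*.006))
for dz in(.003,.006,.009):plan(p-[0,0,dz],R)
```

```text
0.2896848300684671 [-27.96734238  -0.16863534  27.58186162] [0.15937688 1.44307194 0.61014112]
grip [ 0.56856487 -0.01599318  0.2805805 ]
shift [0.0059 0.0009 0.008 ] turn [0. 0. 0.] rows 0.1
shift [0.0118 0.0018 0.016 ] turn [0. 0. 0.] rows 0.1
shift [0.0177 0.0027 0.024 ] turn [0. 0. 0.] rows 0.2
```

It touches earlier than expected (pivot about 0.157 rather than 0.145). I take a close look with the predicted hook and pin outlines.

Run:
```python
from h import *
snap('wrist','w7');snap('scene','s7')
s=read_state();R=np.array(s['tcp_rot']);g=frame().T@(np.array(s['position'])+R[:,2]*.006)
pvy=-.0543;th=np.arcsin((g[1]-pvy)/.13);pz=g[2]-.13*np.cos(th);print(th,pz,s['force'])
P=lambda a,y,x=.612:frame()@[x,pvy+a*np.sin(th)+y*np.cos(th),pz+a*np.cos(th)-y*np.sin(th)]
hook=[P(.090+.008,.011),P(.098,.045),P(.074,.045),P(.074,.033),P(.090,.033),P(.090,.011)]
def draw(f,x0,y0,x1,y1,w,h,pin=True):
  a=cv2.imread('pics/'+f+'.png')[y0:y1,x0:x1];sc=w/(x1-x0);a=cv2.resize(a,(w,h),interpolation=cv2.INTER_CUBIC)
  m=lambda X:((proj(f,X)-[x0,y0]+.5)*sc).round().astype(int)
  cv2.polylines(a,[np.array([m(X) for X in hook])],False,(0,255,0),1)
  for x in(.5999,.6149,.63):
    c=[m(frame()@[x,-.008+.005*np.cos(t),.2202+.005*np.sin(t)]) for t in np.linspace(0,6.28,16)]
    cv2.polylines(a,[np.array(c)],True,(0,0,255),1)
  return a
cv2.imwrite('pics/c7.png',np.hstack([draw('w7',180,80,320,260,448,576),draw('s7',215,125,325,305,352,576)]))
```

```text
0.2987432153657777 0.15632590506896502 [-26.26480812  -1.03976234  23.88930777]
```

View pics/c7.png

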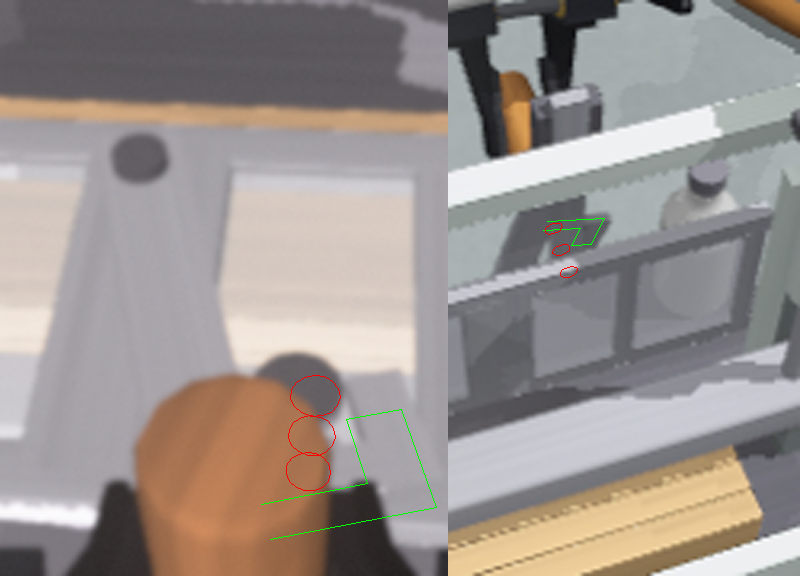

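The pin looks centred in the slot: collar about (297,390), lip inner edge about 345. I check the real pivot height in this picture.

Run:
```python
from h import *
Pm=frame()
def at(f,u,v,X):
  o,r=ray(f,u,v);o,r=Pm.T@o,Pm.T@r;return (o+(X-o[0])/r[0]*r).round(4)
c=lambda u,v:(180+u/3.2-.5,80+v/3.2-.5)
print('pivot',at('w7',*c(140,157),.6091))
for u,v in((297,388),):print('collar',at('w7',*c(u,v),.5999),at('w7',*c(u,v),.5945))
k=1/1.5625
print(tri(('w7',*c(297,388)),('w5',652.5*k-.5,314.5*k-.5),('w2',378.5*k-.5,436.5*k-.5)), )
x=tri(('w7',*c(297,388)),('w5',652.5*k-.5,314.5*k-.5))[0];print(Pm.T@x)
print('lip end',at('w7',*c(348,380),.6119),at('w7',*c(402,372),.6119))
```

```text
pivot [ 0.6091 -0.0548  0.1461]
collar [ 0.5999 -0.0117  0.2188] [ 0.5945 -0.0117  0.2225]
(array([0.5860963 , 0.09786085, 0.2231624 ]), [np.float64(0.29545589014168344), np.float64(1.2876465912735107), np.float64(0.9987163198701512)])
[ 0.59317401 -0.01165576  0.22435687]
lip end [ 0.6119 -0.0009  0.2074] [0.6119 0.0107 0.2043]
```

Pivot at 0.146 and lip end at 0.207 (below the pin centre) mean the slot is seated on the pin. I ease off the push.

step_arm([
  [0,0,-0.004,0,0,0,1],
  [0,0,-0.008,0,0,0,1],
  [0,0,-0.008,0,0,0,1],
])

```text
time_s: 9.27
position: [0.5582, 0.0885, 0.2859]
tcp_rot: [[-0.782, -0.183, 0.595], [-0.199, 0.979, 0.039], [-0.59, -0.088, -0.802]]
force: [-12.3, 1.2, 8.9]
opening: 0.291
grasp_force: 30.1
```

step_arm([
  [0,0,-0.003,0,0,0,1],
  [0,0,-0.005,0,0,0,1],
  [0,0,-0.005,0,0,0,1],
])

```text
time_s: 9.52
position: [0.5581, 0.0882, 0.2861]
tcp_rot: [[-0.783, -0.182, 0.595], [-0.199, 0.979, 0.038], [-0.589, -0.088, -0.803]]
force: [-6.2, 3.5, 3.0]
opening: 0.292
grasp_force: 30.0
```

step_arm([
  [0,0,0,0,0,0,0.3],
  [0,0,0,0,0,0,0.3],
  [0,0,0,0,0,0,0],
  [0,0,0,0,0,0,-0.3],
  [0,0,0,0,0,0,-0.3],
  [0,0,0,0,0,0,-0.3],
  [0,0,0,0,0,0,-0.3],
  [0,0,0,0,0,0,-0.3],
])

```text
time_s: 10.18
position: [0.558, 0.0875, 0.2848]
tcp_rot: [[-0.784, -0.182, 0.593], [-0.199, 0.979, 0.037], [-0.588, -0.089, -0.804]]
force: [0.9, -0.2, -0.2]
opening: 0.63
grasp_force: 0.0
```

Run:
```python
from h import *
snap('wrist','w8');snap('scene','s8');s=read_state();print(s['opening'],s['force'],s['position'],np.round(s['joint_positions'],1))
a,b=[cv2.imread(f'pics/{f}.png').astype(int) for f in('s7','s8')];d=np.abs(a-b).max(2)
print('guard region diff',d[185:260,225:310].mean(),d[185:260,225:310].max())
# template shift of pivot region w7->w8
a,b=cv2.imread('pics/w7.png'),cv2.imread('pics/w8.png')
r=cv2.matchTemplate(b,a[115:145,205:245],cv2.TM_CCOEFF_NORMED);print(cv2.minMaxLoc(r)[1:])
```

```text
0.6431295008402871 [-0.25295428 -1.46047772 -0.25288248] [0.557884   0.08754631 0.28478084] [  -5.    14.5  113.9   18.6   16.2 -123.4]
guard region diff 1.4823529411764707 49
(0.9934914112091064, (191, 260), (206, 117))
```

Released and the guard holds (the pivot moved under 2 px). I back out along the fingers.

step_arm([
  [0,0,-0.04,0,0,0,-0.3],
  [0,0,-0.09,0,0,0,-0.3],
  [0,0,-0.16,0,0,0,-0.3],
  [0,0,-0.24,0,0,0,-0.3],
  [0,0,-0.32,0,0,0,-0.3],
  [0,0,-0.38,0,0,0,-0.3],
  [0,0,-0.38,0,0,0,-0.3],
  [0,0,-0.38,0,0,0,-0.3],
])

```text
time_s: 10.95
position: [0.4903, 0.0833, 0.3774]
tcp_rot: [[-0.783, -0.182, 0.595], [-0.199, 0.979, 0.037], [-0.589, -0.089, -0.803]]
force: [-0.1, 0.5, 0.6]
opening: 0.647
grasp_force: 0.0
```

Run:
```python
from h import *
snap('scene','s9');s=read_state();print(s['opening'],s['force'],s['position'],s['time_s'])
a,b=cv2.imread('pics/s8.png'),cv2.imread('pics/s9.png')
d=np.abs(a.astype(int)-b).max(2);print('guard',d[185:260,225:310].mean())
for n,(x0,y0,x1,y1) in dict(guard=(235,190,300,225),bottle=(275,172,312,215)).items():
  print(n,cv2.minMaxLoc(cv2.matchTemplate(b,a[y0:y1,x0:x1],cv2.TM_CCOEFF_NORMED))[1::2],x0,y0)
```

```text
0.6529546945528794 [0.03281097 0.46272975 0.32423022] [0.4902973  0.08334473 0.37627363] 11.0
guard 6.1328627450980395
guard (0.9996925592422485, (235, 190)) 235 190
bottle (0.9976679086685181, (275, 172)) 275 172
```

The guard and bottle have not moved in the picture, and the robot is clear.

```bash
python3 -c "
from rig import *
print(hand_in())"
```

```text
the job is handed in; nothing more can be done
None
```

The guard is raised and hangs by the bar's slot on the catch pin. The last picture shows guard and bottle unmoved with the robot clear, and I handed the job in at about 11 s; no verdict came back.

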